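Slide the honey tray into the free rack

TASK

Take the small metal tray that carries the honey jar by its black handle and slide it into the empty one of the two wooden racks, under the side lips and fully home against the back stop, with the jar still standing on it. Then let go. Do not shift the other tray, which is already in its rack.

Things in the scene. Friction and masses are not known exactly. Their poses are not given: they have to be found in the camera images.
- tray: loose aluminium tray: plate 128 (x) x 150 (y) x 6 mm, raised rim 80 x 100 mm, 22 mm high, holding the jar; 0.7 kg in all, slides on the worktop. Origin: centre of underside; -y end enters the rack first. Black bar handle at the +y end: along y from 75 to 170 mm, 16 mm wide in x, 8 to 34 mm above the underside; grip from above across x near y = 135 mm
- rack: empty rack, fixed, dark wood, beside an identical filled one. No floor; walls 26 mm high, 146 mm apart inside, lips 20 mm inward at 20 mm height: the tray goes under them along -y. Walls y 78 to -78 mm, flared mouth to y = 106, 182 mm wide; back stop at y = -75. Origin on the worktop: the tray's origin lies here, axes parallel, when fully home
- honey_jar: loose honey jar with a red lid, 58 x 62 mm, 86 mm high, standing on the tray inside its rim; origin: centre of its underside; z up
- other_tray: second tray, same form, size, origin and axes, already home in the other rack (215 mm beside the empty one, on either side), with two spice jars 100 and 106 mm high standing on it; its handle sticks out of that rack; must not be shifted

How it is judged:
At the end, for the whole second after the job is handed in: The tray lies flat on the worktop in the empty rack, under its lips, at most 12 mm short of the back stop, within 14 mm of the centre line and 10 degrees of the rack's direction; the honey jar stands upright in the tray's rim; both are at rest (y of tray in the frame of rack between -0.006 and 0.012 m and x of tray in the frame of rack between -0.014 and 0.014 m and z of tray in the frame of rack below 0.006 m and angle between the x axis of tray and the x axis of rack, either way round below 0.17 rad and angle between tray's own z axis and vertical below 0.06 rad and angle between honey_jar's own z axis and vertical below 0.12 rad and horizontal distance between honey_jar and tray below 0.035 m and z of honey_jar in the frame of tray below 0.012 m and linear speed of each of tray, honey_jar below 0.02 m/s); the robot touches nothing.
It fails at once if the other tray is shifted by more than 20 mm (distance of other_tray from where it was at the start of the episode above 0.02 m).
It fails at once if the honey jar tips over (angle between honey_jar's own z axis and vertical above 0.6 rad).
It also fails if it takes over 38 s, if anything falls off the work surface, if the arm or the gripper's body presses on something with over 40 N, if the wrist force passes 120 N, or if a joint passes its speed limit or range.

ROBOT

A 6-joint arm with a two-finger parallel gripper is mounted at the origin on a cart in front of the work surface, level with it; the furniture and walls round the work are solid. World frame = base frame: x ahead of the robot, y to its left, z up, the work surface at z = 0. Lengths are in m, angles in rad, forces in N, time in s.
With the tool pointing down it reaches from about 0.325 to 0.85 m from the base axis. Payload 15.5 kg.
Tool frame: the origin (TCP) lies at the very end of the fingers, on their centre line; the grasp point (between the pads) lies 19 mm behind it; z points along the fingers, y is the line along which they close (so a half turn about z gives the same grasp; the last joint's range is limited). The gripper opens to 91 mm and grips with 3 to 60 N. Pads are 32 mm wide; open, the fingers measure 118 mm over their backs; the gripper's body (76 mm by 178 mm) begins 60 mm behind the grasp point.
Start: joints at [-1.236, 0.494, 1.345, -0, 1.302, -0.096], TCP at [0.261, -0.568, 0.214] pointing down, gripper open.
Joint ranges: [-2.91, 2.91], [-0.82, 2.16], [0.22, 2.67], [-1.22, 4.37], [0.12, 2.79], [-3.08, 3.08]. Speed limits (rad/s): [1.89, 1.89, 2.57, 3.01, 3.01, 3.01].

INTERFACE

Orientations are given as a rotation vector (axis times angle).
In Python, from rig import get_obs, camera, get_calibration, sign_off gives the robot as it stands.
- The arm moves only by the shell command python3 -m pendant 'ROWS' [FORCE]. ROWS is a JSON object of lists of equal length, an entry for each row: "rotation": the turn, a rotation vector about the tool's x, y, z in rad, a list of three; "travel": the shift along the tool's x, y, z in m, a list of three; "fingers": the closure, from -1 (fully open) to 1 (shut). In form: {"rotation": [[ax, ay, az], ...], "travel": [[dx, dy, dz], ...], "fingers": [fingers, ...]}. A call has 1 to 20 rows; each row is the pose to reach, as a shift and turn from the pose commanded when the call began, along the tool's axes at that moment; what a row does not reach only later rows make up. A row lasts 1/10 s, in which the tool goes at most 50 mm and 8.59 degrees, less where a joint would pass 70% of its speed; a pose out of reach is approached as far as the arm can. A call with a gripper value outside its range is refused whole. The fingers move at their own pace and stop on an object; FORCE is the grip in N (left out, the last holds). Time passes only in rows, so rows that repeat a pose let the fingers close. It gives the time, the measured TCP pose, the force, the opening and the grip force at its end, in the units of the state.
- get_obs(): the state, without advancing time (a new reading comes with each control period).
- camera(name): name is "scene" or "top"; returns the picture (420x560x3 uint8, red, green, blue); there is no depth.
- get_calibration(name): a dict with "intrinsics" (3x3 intrinsics, pixels), "rvec" (rotation vector, rad) and "tvec" (3), from world to camera coordinates, as OpenCV has them. Camera axes: x right, y down, z forward; pixel columns grow to the right and rows downward; lengths in m; the calibration is good to about 2 mm. A picture is of the moment at which its call begins. get_calibration takes no time and is no camera call.
- sign_off(): hands the job in; it is judged then, once.
The state is a dict: "time_s": time; "joint_pos": joint angles; "qvel": joint speeds; "joint_efforts": joint torques, N m; "position": TCP position; "ee_rot": TCP orientation; "wrist_force": force on the tool from outside, world axes, zero at the start; "moment": the same for the moment, N m; "width": finger opening in m; "grip_force": force on a finger pad.
Only numpy, scipy, OpenCV 4.12 (cv2) and the standard library are available. Lean on these libraries where they do the work, as an engineer would, in place of code of your own. Each camera call takes 0.05 s, during which the arm holds its last target. There are 200 camera calls.

## Working session

There is one attempt and no reset: what is moved stays moved. The work goes in short steps, Python scripts to look and compute and a shell command to move; the robot and the scene stay as the last step left them, time stands still between calls to the robot, and variables do not carry over. Pictures are saved under pics/ and viewed, at most 10 in all, crops included, and the job is handed in when it is done.

```bash
mkdir -p pics
python3 - <<'E'
from rig import *
import cv2
for n in("scene","top"):
    cv2.imwrite(f"pics/{n}0.png",camera(n)[:,:,::-1]); print(n,get_calibration(n))
o=get_obs();print(o["position"],o["ee_rot"],o["time_s"],o["width"])
E
```

```text
scene {'intrinsics': array([[454.03595863,   0.        , 275.93203504],
       [  0.        , 454.03595863, 209.58342197],
       [  0.        ,   0.        ,   1.        ]]), 'rvec': array([ 0.61651674, -2.68125097,  1.13814005]), 'tvec': array([0.48574519, 0.27318092, 0.67820148])}
top {'intrinsics': array([[500.94901336,   0.        , 273.6751891 ],
       [  0.        , 500.94901336, 203.67834692],
       [  0.        ,   0.        ,   1.        ]]), 'rvec': array([ 2.10388254, -2.16593452,  0.18673222]), 'tvec': array([-0.053566  ,  0.57445239,  0.96885984])}
[ 0.26090113 -0.56758757  0.21341358] [-3.06796197e+00 -6.71240698e-01  1.78897135e-04] 0.1 0.09090656943250268
```

View pics/scene0.png

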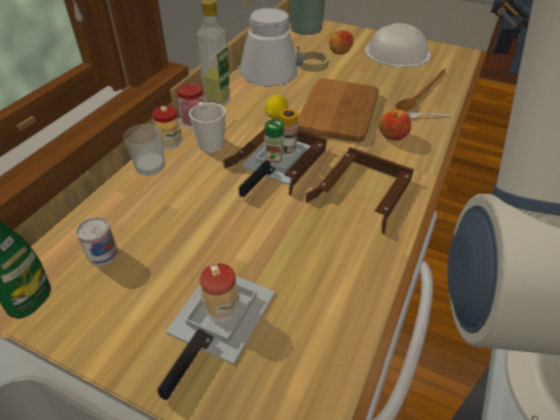

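View pics/top0.png

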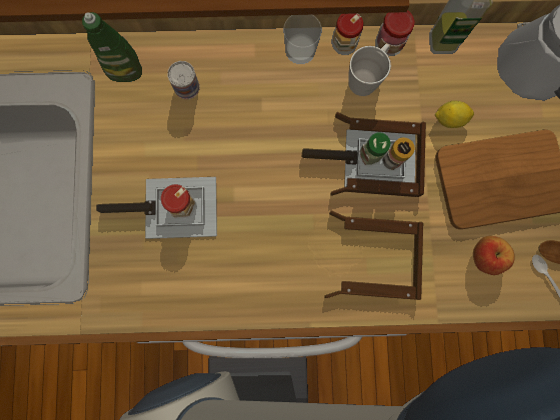

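The top view shows the loose tray's plate at about px (145–217, 177–239), with its handle running to (97,209). The empty rack is at (330–422, 213–298), mouth to the left. I'll zoom in for corners.

Run:
```python
import cv2,numpy as np
a=cv2.imread("pics/top0.png")
A=cv2.resize(a[165:250,90:225],None,fx=4,fy=4,interpolation=3)
B=cv2.resize(a[205:305,320:430],None,fx=4,fy=4,interpolation=3)
c=np.zeros((600,800,3),np.uint8)
A=A[:, :540]; c[:340,:540]=A
cv2.imwrite("pics/cA.png",A);cv2.imwrite("pics/cB.png",cv2.resize(a[205:305,320:430],None,fx=6,fy=6,interpolation=3)[:600])
```

```text
(no output)
```

View pics/cA.png

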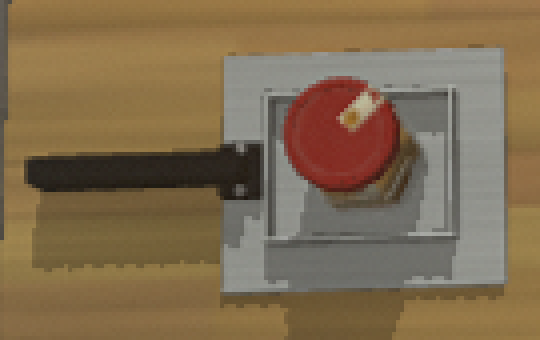

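View pics/cB.png

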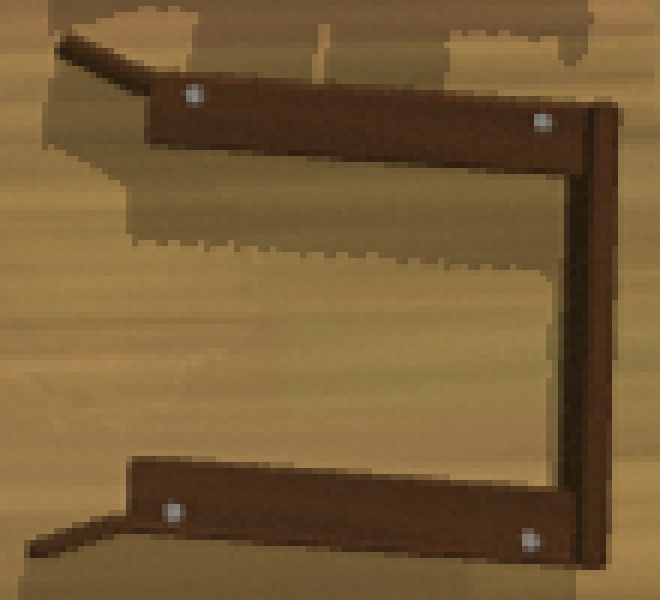

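Crop A gives the plate corners and crop B the inner edges of the rack lips, both clearly. Next I fit the poses.

```bash
cat > h.py <<'E'
import numpy as np,cv2
from scipy.optimize import least_squares
from scipy.spatial.transform import Rotation as R
from rig import *
def proj(P,n="top"):
    c=get_calibration(n); return cv2.projectPoints(np.float64(P),c["rvec"],c["tvec"],c["intrinsics"],None)[0][:,0]
def fit(obj,px,n="top",x0=(.5,0,0)):
    obj=np.array(obj,float);px=np.array(px,float)
    def w(s): return obj@R.from_euler("z",s[2]).as_matrix().T+[s[0],s[1],0]
    r=least_squares(lambda s:(proj(w(s),n)-px).ravel(),x0)
    return r.x,r.fun.round(1)
E
python3 - <<'E'
from h import *
A=lambda u,v:(u/4+90-.4,v/4+165-.4)
B=lambda u,v:(u/6+320-.4,v/6+205-.4)
t,r=fit([[.064,.075,.006],[.064,-.075,.006],[-.064,-.075,.006],[-.064,.075,.006]],[A(222,57),A(504,48),A(506,284),A(222,293)],x0=(.5,.2,0)); print("tray",t,r)
k,r=fit([[.053,.078,.026],[.053,-.075,.026],[-.053,-.075,.026],[-.053,.078,.026]],[B(148,143),B(572,174),B(560,492),B(130,458)]); print("rack",k,r)
Rz=lambda a:R.from_euler("z",a).as_matrix()
for z in(.02,.034): print(A(26,172),proj([Rz(t[2])@[0,.170,z]+[t[0],t[1],0]]))
for nm,s,z in(("grip",t,0),("gripgoal",k,0)): print(nm,Rz(s[2])@[0,.135,0]+[s[0],s[1],0])
o=get_obs();M=R.from_rotvec(o["ee_rot"]).as_matrix();print(M.round(3))
# first move: approach over the grip, tool closing axis along tray x
g=Rz(t[2])@[0,.135,0]+[t[0],t[1],.15]
print("travel tool",M.T@(g-o["position"]))
for h in(0,np.pi):
    T=Rz(t[2]+h)@np.array([[0,1,0],[1,0,0],[0,0,-1.]])
    print("rot",R.from_matrix(M.T@T).as_rotvec(), "j",o["joint_pos"])
E
```

```text
tray [0.57874031 0.12665612 0.00470613] [ 0.2 -0.3 -0.1 -0.4  0.3  0.3 -0.4  0.4]
rack [ 0.45953752 -0.28224592 -0.10595111] [-2.   0.1  1.6  0.6  2.1 -0.3 -1.8 -0.5]
(96.1, 207.6) [[ 97.66397562 208.52193001]]
(96.1, 207.6) [[ 95.32425926 207.43830181]]
grip [0.57810498 0.26165462 0.        ]
gripgoal [ 0.47381417 -0.14800294  0.        ]
[[ 0.909  0.418 -0.   ]
 [ 0.418 -0.909  0.001]
 [ 0.    -0.001 -1.   ]]
travel tool [ 0.63449935 -0.62094954  0.06414376]
rot [-8.74429055e-04 -7.07888591e-04 -1.14470979e+00] j [-1.23549453e+00  4.94122758e-01  1.34601973e+00  1.40081824e-05
  1.30251470e+00 -9.54944817e-02]
rot [-7.95623308e-04  9.82804564e-04  1.99688254e+00] j [-1.23549453e+00  4.94122758e-01  1.34601973e+00  1.40081824e-05
  1.30251470e+00 -9.54944817e-02]
```

```bash
python3 -m pendant '{"rotation":[[0,0,-0.1],[0,0,-0.2],[0,0,-0.3],[0,0,-0.4],[0,0,-0.5],[0,0,-0.6],[0,0,-0.7],[0,0,-0.8],[0,0,-0.9],[0,0,-1.0],[0,0,-1.1],[0,0,-1.145],[0,0,-1.145],[0,0,-1.145],[0,0,-1.145],[0,0,-1.145],[0,0,-1.145],[0,0,-1.145],[0,0,-1.145],[0,0,-1.145]],"travel":[[0.032,-0.031,0],[0.064,-0.062,0],[0.096,-0.094,0],[0.128,-0.125,0],[0.16,-0.157,0],[0.192,-0.188,0],[0.224,-0.219,0],[0.256,-0.25,0],[0.288,-0.282,0],[0.32,-0.313,0],[0.352,-0.344,0],[0.384,-0.376,0],[0.416,-0.407,0],[0.448,-0.438,0],[0.48,-0.47,0],[0.512,-0.501,0],[0.544,-0.532,0],[0.576,-0.564,0.02],[0.608,-0.595,0.03],[0.634,-0.621,0.04]],"fingers":[-1,-1,-1,-1,-1,-1,-1,-1,-1,-1,-1,-1,-1,-1,-1,-1,-1,-1,-1,-1]}' 25
cat > s.py <<'E'
from h import *
o=get_obs();M=R.from_rotvec(o["ee_rot"]).as_matrix()
print(o["time_s"],o["position"].round(4),o["wrist_force"].round(1),o["width"],o["grip_force"],"\n",M.round(4))
E
python3 s.py
```

```text
time_s: 2.1
position: [0.5779, 0.2634, 0.1729]
ee_rot: [-2.215, -2.228, 0.001]
wrist_force: [0.0, -1.3, 0.2]
width: 0.0911
grip_force: 0.0
2.1 [0.5779 0.2634 0.1729] [ 0.  -1.3  0.2] 0.09113910207356549 0.0 
 [[-5.8e-03  1.0e+00 -7.0e-04]
 [ 1.0e+00  5.8e-03 -1.0e-04]
 [-1.0e-04 -7.0e-04 -1.0e+00]]
```

```bash
python3 -m pendant '{"rotation":[[0,0,0],[0,0,0],[0,0,0],[0,0,0],[0,0,0],[0,0,0],[0,0,0],[0,0,0],[0,0,0],[0,0,0],[0,0,0],[0,0,0],[0,0,0],[0,0,0],[0,0,0],[0,0,0]],"travel":[[0,0,0.03],[0,0,0.06],[0,0,0.09],[0,0,0.12],[0,0,0.14],[0,0,0.155],[0,0,0.165],[0,0,0.165],[0,0,0.165],[0,0,0.165],[0,0,0.165],[0,0,0.165],[0,0,0.165],[0,0,0.165],[0,0,0.165],[0,0,0.165]],"fingers":[-1,-1,-1,-1,-1,-1,-1,-1,0,0.5,1,1,1,1,1,1]}' 30; python3 s.py
python3 - <<'E'
from h import *
cv2.imwrite("pics/g.png",cv2.resize(camera("scene")[220:420,60:360,::-1],None,fx=2.5,fy=2.5))
E
```

```text
time_s: 3.7
position: [0.5777, 0.2611, 0.0089]
ee_rot: [-2.216, -2.227, 0.0]
wrist_force: [0.4, 0.2, 0.5]
width: 0.0305
grip_force: 0.0
3.7 [0.5777 0.2611 0.0089] [0.4 0.2 0.5] 0.030542378427823057 0.0 
 [[-0.005  1.    -0.   ]
 [ 1.     0.005 -0.   ]
 [ 0.    -0.    -1.   ]]
```

View pics/g.png

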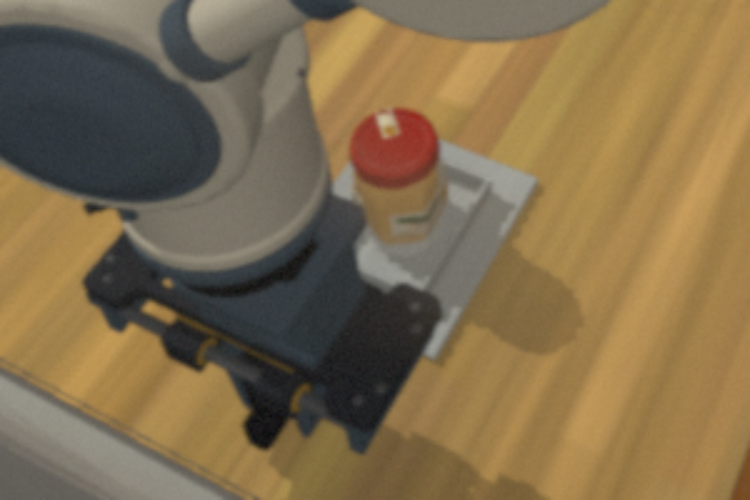

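The gripper straddles the handle, whose end shows at about (265,420) in the crop. The jar is upright and clear of the gripper body. The fingers are still closing.

```bash
python3 -m pendant '{"rotation":[[0,0,0],[0,0,0],[0,0,0],[0,0,0],[0,0,0],[0,0,0]],"travel":[[0,0,0],[0,0,0],[0,0,0],[0,0,0],[0,0,0],[0,0,0]],"fingers":[1,1,1,1,1,1]}' 30
python3 - <<'E'
from h import *
k=np.array([.4595,-.2822]);a=-.106
d=np.array([-np.sin(a),np.cos(a)])
p=get_obs()["position"][:2]
for s in(.2,.1,.03,0): print(s,k+d*s, "tool shift (x=wy,y=wx)",((k+d*(s+.1345))-p)[::-1])
E
```

```text
time_s: 4.35
position: [0.5778, 0.2612, 0.0089]
ee_rot: [2.216, 2.227, 0.0]
wrist_force: [2.3, 0.4, -2.8]
width: 0.0155
grip_force: 30.0
0.2 [ 0.48066032 -0.08332255] tool shift (x=wy,y=wx) [-0.21073087 -0.08295655]
0.1 [ 0.47008016 -0.18276127] tool shift (x=wy,y=wx) [-0.3101696  -0.09353671]
0.03 [ 0.46267405 -0.25236838] tool shift (x=wy,y=wx) [-0.3797767  -0.10094282]
0 [ 0.4595 -0.2822] tool shift (x=wy,y=wx) [-0.40960832 -0.10411687]
```

```bash
python3 -m pendant '{"rotation":[[0,0,0],[0,0,0.003],[0,0,0.007],[0,0,0.013],[0,0,0.02],[0,0,0.027],[0,0,0.034],[0,0,0.041],[0,0,0.048],[0,0,0.055],[0,0,0.062],[0,0,0.069],[0,0,0.076],[0,0,0.083],[0,0,0.09],[0,0,0.097],[0,0,0.103],[0,0,0.108],[0,0,0.111],[0,0,0.111]],"travel":[[-0.002,-0.001,0],[-0.006,-0.002,0],[-0.013,-0.005,0],[-0.023,-0.009,0],[-0.036,-0.014,0],[-0.05,-0.02,0],[-0.064,-0.026,0],[-0.078,-0.031,0],[-0.092,-0.037,0],[-0.106,-0.042,0],[-0.12,-0.048,0],[-0.134,-0.054,0],[-0.148,-0.059,0],[-0.162,-0.065,0],[-0.176,-0.07,0],[-0.188,-0.075,0],[-0.198,-0.079,0],[-0.205,-0.082,0],[-0.209,-0.0835,0],[-0.2105,-0.084,0]],"fingers":[1,1,1,1,1,1,1,1,1,1,1,1,1,1,1,1,1,1,1,1]}'; python3 s.py
python3 - <<'E'
from h import *
for n in("top","scene"): cv2.imwrite(f"pics/{n}1.png",camera(n)[:,:,::-1])
a=cv2.imread("pics/top1.png")[190:310,190:440];b=cv2.imread("pics/scene1.png")[100:340,180:460]
cv2.imwrite("pics/m.png",cv2.resize(a,None,fx=3.2,fy=3.2,interpolation=3));cv2.imwrite("pics/n.png",cv2.resize(b,None,fx=2.4,fy=2.4))
E
```

```text
time_s: 6.35
position: [0.4947, 0.0499, 0.0089]
ee_rot: [-2.336, -2.1, 0.0]
wrist_force: [0.6, 2.3, -2.4]
width: 0.0159
grip_force: 30.0
6.35 [0.4947 0.0499 0.0089] [ 0.6  2.3 -2.4] 0.015901389917685114 29.993117451667786 
 [[ 1.063e-01  9.943e-01 -2.000e-04]
 [ 9.943e-01 -1.063e-01  1.000e-04]
 [ 0.000e+00 -2.000e-04 -1.000e+00]]
```

View pics/m.png

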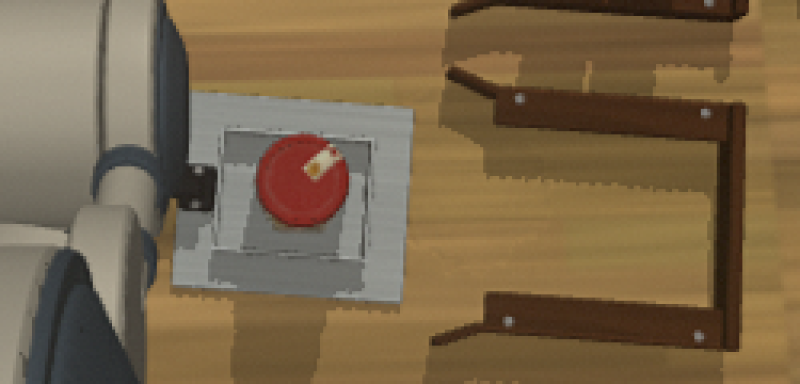

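The tray lies parallel to the rack (edge slope 0.076 against 0.075). Its front corners are at crop (413,109) and (401,303). I'll check the lateral offset numerically.

Run:
```python
from h import *
A=lambda u,v:(u/3.2+190-.35,v/3.2+190-.35)
t,r=fit([[.064,-.075,.006],[-.064,-.075,.006],[-.064,.075,.006]],[A(413,109),A(401,303),A(172,284)]);print(t,r)
B=lambda u,v:(u/6+320-.4,v/6+205-.4)
k,r=fit([[.053,.078,.026],[.053,-.075,.026],[-.053,-.075,.026],[-.053,.078,.026]],[B(148,143),B(583,175),B(575,493),B(130,458)]); print("rack",k,r)
m=R.from_euler("z",k[2]).as_matrix().T@np.r_[t[:2]-k[:2],0];print("tray in rack",m,t[2]-k[2])
```

```text
[ 0.48018209 -0.08357119 -0.1090732 ] [ 0.5 -0.6  0.2  0.2 -0.7  0.3]
rack [ 0.45927769 -0.28444948 -0.10466633] [-0.9  0.3  0.8  0.5  0.7 -0.4 -0.6 -0.4]
tray in rack [-1.96825353e-04  2.01962974e-01  0.00000000e+00] -0.0044068764286643025
```

```bash
python3 -m pendant '{"rotation":[[0,0,0],[0,0,0],[0,0,0],[0,0,0],[0,0,0],[0,0,0],[0,0,0],[0,0,0],[0,0,0],[0,0,0],[0,0,0],[0,0,0],[0,0,0],[0,0,0],[0,0,0],[0,0,0],[0,0,0],[0,0,0],[0,0,0],[0,0,0]],"travel":[[-0.002,0,0],[-0.006,0,0],[-0.012,0,0],[-0.02,0,0],[-0.029,0,0],[-0.038,0,0],[-0.047,0,0],[-0.056,0,0],[-0.065,0,0],[-0.074,0,0],[-0.083,0,0],[-0.092,0,0],[-0.101,0,0],[-0.11,0,0],[-0.119,0,0],[-0.128,0,0],[-0.136,0,0],[-0.142,0,0],[-0.147,0,0],[-0.15,0,0]],"fingers":[1,1,1,1,1,1,1,1,1,1,1,1,1,1,1,1,1,1,1,1]}'
```

```text
time_s: 8.45
position: [0.4789, -0.0994, 0.0089]
ee_rot: [-2.336, -2.1, 0.0]
wrist_force: [0.2, 2.4, -2.4]
width: 0.0157
grip_force: 30.0
```

No contact so far; now 45 mm more.

```bash
python3 -m pendant '{"rotation":[[0,0,0],[0,0,0],[0,0,0],[0,0,0],[0,0,0],[0,0,0],[0,0,0],[0,0,0],[0,0,0],[0,0,0],[0,0,0],[0,0,0]],"travel":[[-0.002,0,0],[-0.006,0,0],[-0.011,0,0],[-0.016,0,0],[-0.021,0,0],[-0.026,0,0],[-0.031,0,0],[-0.036,0,0],[-0.04,0,0],[-0.043,0,0],[-0.045,0,0],[-0.045,0,0]],"fingers":[1,1,1,1,1,1,1,1,1,1,1,1]}'
```

```text
time_s: 9.65
position: [0.4742, -0.1441, 0.0089]
ee_rot: [2.336, 2.1, -0.0]
wrist_force: [-0.2, -1.6, -3.0]
width: 0.0157
grip_force: 30.0
```

```bash
python3 -m pendant '{"rotation":[[0,0,0],[0,0,0],[0,0,0],[0,0,0],[0,0,0]],"travel":[[-0.001,0,0],[-0.002,0,0],[-0.003,0,0],[-0.004,0,0],[-0.004,0,0]],"fingers":[1,1,1,1,1]}'
```

```text
time_s: 10.15
position: [0.4737, -0.1478, 0.0089]
ee_rot: [2.336, 2.101, -0.0]
wrist_force: [-0.7, 0.9, -2.6]
width: 0.0158
grip_force: 30.0
```

```bash
python3 -m pendant '{"rotation":[[0,0,0],[0,0,0],[0,0,0],[0,0,0],[0,0,0]],"travel":[[-0.001,0,0],[-0.002,0,0],[-0.003,0,0],[-0.004,0,0],[-0.004,0,0]],"fingers":[1,1,1,1,1]}'
```

```text
time_s: 10.65
position: [0.4732, -0.1496, 0.0089]
ee_rot: [-2.335, -2.099, -0.002]
wrist_force: [7.5, 30.0, 1.8]
width: 0.0162
grip_force: 30.0
```

The back stop is reached: 30 N at the expected place. I'll relax 2 mm, open and lift clear.

```bash
python3 -m pendant '{"rotation":[[0,0,0],[0,0,0],[0,0,0],[0,0,0],[0,0,0],[0,0,0],[0,0,0],[0,0,0],[0,0,0],[0,0,0],[0,0,0],[0,0,0],[0,0,0],[0,0,0],[0,0,0],[0,0,0]],"travel":[[0.001,0,0],[0.002,0,0],[0.002,0,0],[0.002,0,0],[0.002,0,0],[0.002,0,0],[0.002,0,0],[0.002,0,0],[0.002,0,-0.01],[0.002,0,-0.025],[0.002,0,-0.045],[0.002,0,-0.07],[0.01,0,-0.1],[0.03,0,-0.14],[0.06,0,-0.17],[0.09,0,-0.19]],"fingers":[1,1,-0.3,-0.3,-0.3,-0.3,-0.3,-0.3,-0.3,-0.3,-0.3,-0.3,-0.3,-0.3,-0.3,-0.3]}'
python3 -m pendant '{"rotation":[[0,0,0],[0,0,0],[0,0,0],[0,0,0],[0,0,0],[0,0,0],[0,0,0],[0,0,0]],"travel":[[0.04,0,0],[0.08,0,0],[0.12,0,0],[0.16,0,0],[0.2,0,0],[0.22,0,0],[0.22,0,0],[0.22,0,0]],"fingers":[-0.3,-0.3,-0.3,-0.3,-0.3,-0.3,-0.3,-0.3]}'
python3 - <<'E'
from h import *
a=camera("top")[100:310,230:440,::-1];b=camera("scene")[100:310,180:460,::-1]
cv2.imwrite("pics/f.png",np.hstack([cv2.resize(a,(400,400),interpolation=3),cv2.resize(b,(400,300))[:400] if 0 else cv2.copyMakeBorder(cv2.resize(b,(400,300)),0,100,0,0,0)]))
cv2.imwrite("pics/fa.png",cv2.resize(a,(600,600),interpolation=3))
E
```

```text
time_s: 12.25
position: [0.4832, -0.0615, 0.202]
ee_rot: [2.335, 2.098, 0.003]
wrist_force: [-0.0, 0.5, -0.9]
width: 0.0597
grip_force: 0.0
time_s: 13.05
position: [0.5058, 0.1566, 0.1993]
ee_rot: [2.335, 2.102, -0.0]
wrist_force: [-0.0, -0.4, 0.6]
width: 0.0591
grip_force: 0.0
```

View pics/f.png

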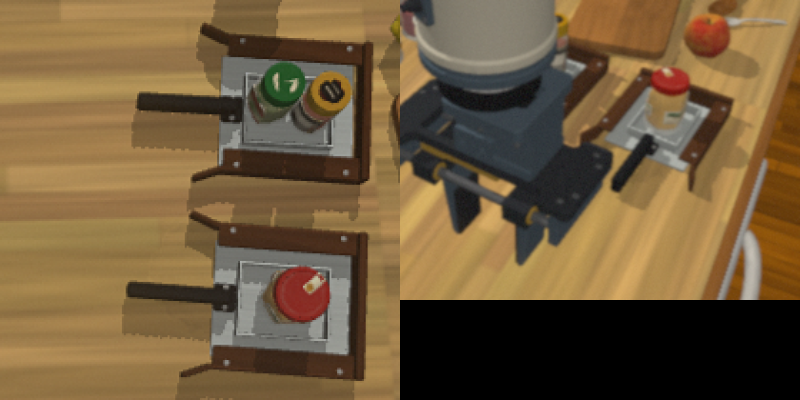

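Both trays look alike in their racks: plate ends about 5 px outside the lip ends at (222,57) and (214,248). The jar stands upright and the gripper is clear.

```bash
python3 -c "
from rig import *
print(sign_off())"
```

```text
the job is handed in; nothing more can be done
None
```

The tray is in the empty rack and was pushed against the back stop (30 N contact), then eased back up to 2 mm before release. In the last picture the jar stands upright and the other tray looks undisturbed. I handed the job in at about 13 s; no verdict was returned.

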